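Set the locking selector of a lab supply unit

TASK

Set the selector knob on the bench unit to the position marked by the standing plug: pull the sprung knob up out of its lock, turn it until its nose points at the plug, and let it drop fully home into the detent there, then let go. The detents do not line up exactly with the marks, so feel for the spot near the plug where it drops in; never force the knob against its lock or its end stop, and leave the other things on the bench where they are.

Things in the scene. Friction and masses are not known exactly. Their poses are not given: they have to be found in the camera images.
- housing: white selector unit lying fixed on the bench, a closed box 200 x 200 x 75 mm; origin at the centre of its underside, z up. A dial plate (radius 55 mm, 2 mm thick) lies on its top, centred on the vertical knob axis, which passes through the origin. The black knob on it stands on a round skirt of radius 36 mm whose top is 91 mm above the bench when home.
- knob_grip (a point): grip centre of the black knob, on its axis, 115 mm above the bench when home. Above the skirt the knob is an upright bar 60 mm long, 18 mm thick, 36 mm high (top 12 mm above this point, foot 24 mm below); take it across the 18 mm from above. x axis along the bar towards the nose, z up. The nose is a low block 10 mm wide at the skirt, reaching 52 mm from the axis.
- knob_aim (a point): imaginary point 76 mm from the knob axis in the direction of the nose, at the height of knob_grip, turning with the knob; plug and caps stand on that circle. The hidden locking dog sits under the nose, 30 mm from the axis; it bears 35 N at most: about 1 N m of turning against the lock, or 45 N of pull at the end stop.
- plunger (a joint): how far the knob is pulled up, m: 0 home. A spring draws it down with 6 N at home plus 0.3 N per mm; damped. The dog is clear of its detent at 8 mm; a hard end stop comes at 13 mm. Let go between detents, the dog rests on the raised ring at 8 mm; over a detent the spring drops the knob to 0, if it is held loosely enough to slide (a bar left loose between the fingers can still be turned).
- knob (a joint): turn of the knob on the unit, rad, counter-clockwise from above; 0: nose along the unit's x axis, where it starts locked, with several degrees of play. Other detents: near +-0.63 and +-1.26 (36, 72 deg), one by each plug or cap, each really 5 to 11 deg to one unknown side of its mark and giving the dog 2 deg of play each way; raised ring between. Friction 0.03 N m; stops at +-1.75.
- plug_top (a point): top centre of the plain black plug that marks the wanted position: a 26 mm wide round plug standing 28 mm above the top of the unit, fixed in one of four sockets at 76 mm from the knob axis, 36 or 72 degrees to either side of the unit's x axis. The other three sockets carry flat caps 14 mm wide, 3 mm high.
- meter_center (a point): centre of a grey hand-held multimeter 75 x 150 x 36 mm lying beside the unit, a bystander.
- driver_grip (a point): handle of a screwdriver lying beside the unit, a bystander.
- tray_in (a point): inner floor of a grey open tray 70 x 110 x 30 mm behind the unit, a bystander.

How it is judged:
On the way, in this order (a step that is already met when the one before it is completed fails the run):
1. the knob is pulled up out of its lock (more than 8 mm) (value of joint plunger above 0.008 m), for 0.1 s.
2. still raised, the knob is turned to point at the plug (horizontal distance between knob_aim and plug_top below 0.021 m and value of joint plunger above 0.004 m), for 0.03 s.
At the end, for the whole second after the job is handed in: The knob's nose points at the plug (the point 76 mm out along the nose within 21 mm of the plug's axis), the knob is fully home in that detent (plunger below 1.5 mm), at rest and let go (horizontal distance between knob_aim and plug_top below 0.021 m and value of joint plunger below 0.0015 m and angular speed of knob below 0.05 rad/s); the robot touches nothing.
It fails at once if the knob's locking dog is forced against the detent ring or the end stop (over 35 N) (contact force between dog and anything else above 35 N).
It fails at once if the multimeter, screwdriver or tray is moved more than 20 mm (distance of any of meter_center, driver_grip, tray_in from where it was at the start of the episode above 0.02 m).
It also fails if it takes over 48 s, if anything falls off the work surface, if the arm or the gripper's body presses on something with over 40 N, if the wrist force passes 120 N, or if a joint passes its speed limit or range.

ROBOT

A 6-joint arm with a two-finger parallel gripper is mounted at the origin on the work surface. World frame = base frame: x ahead of the robot, y to its left, z up, the work surface at z = 0. Lengths are in m, angles in rad, forces in N, time in s.
With the tool pointing down it reaches from about 0.275 to 0.775 m from the base axis. Payload 14.6 kg.
Tool frame: the origin (TCP) lies at the very end of the fingers, on their centre line; the grasp point (between the pads) lies manip.hold_point_z behind it (manip.hold_point_z is the distance from the TCP to the grasp point, in m); z points along the fingers, y is the line along which they close (so a half turn about z gives the same grasp; the last joint's range is limited). The gripper opens to 85 mm and grips with 20 to 120 N. Pads are 22 mm wide; open, the fingers measure 114 mm over their backs; the gripper's body (76 mm by 85 mm) begins 54 mm behind the grasp point. The pads swing forward as they close: fully open they stand 13 mm farther back than shut.
Start: joints at [-1.348, 0.263, -0.048, 1.259, 0, 1.415], TCP at [0.194, -0.488, 0.231] pointing down, gripper open.
Joint ranges: [-2.65, 2.65], [-0.89, 1.7], [-1.18, 1.37], [-2.13, 2.11], [-1.35, 1.29], [-3.14, 3.14]. Speed limits (rad/s): [1.89, 1.89, 2.57, 2.79, 3.14, 3.14].

INTERFACE

Orientations are given as a unit quaternion [w, x, y, z].
In Python, from rig import manip, camera, camera_params, job gives the robot as it stands.
- The arm moves only by the tool apply_moves, never from a script. Its argument "increments" is a list of rows, each a list of 3 entries, a list of its own where there are three numbers: the turn, a rotation vector about the tool's x, y, z each as a share of 5 degrees, from -1 to 1, then the shift along the tool's x, y, z each as a share of 0.025 m, from -1 to 1, then the gripper's target within -1 to 1 (shut at 1, half-way at 0, fully open at -1). A call has 1 to 12 rows; each row shifts and turns the commanded pose from where the row before left it, along the tool's axes as they then stand; what a row does not reach is not made up. A row lasts 1/12 s, in which the tool goes at most 41.7 mm and 7.16 degrees, less where a joint would pass 70% of its speed; a pose out of reach is approached as far as the arm can. A call with a number of a shift or a turn outside -1 to 1 is refused whole. A call with a gripper value outside its range is refused whole. The fingers move at their own pace and stop on an object; "squeeze" is the grip in N (left out, the last holds). Time passes only in rows, so rows that do not move let the fingers close. It gives the time, the measured TCP pose, the force, the opening and the grip force at its end, in the units of the state.
- manip.sense(): the state, without advancing time (a new reading comes with each control period).
- camera(name): name is "scene" or "top" or "wrist"; returns (picture, depth): 420x560x3 uint8, red, green, blue; 420x560 float32, m along the optical axis (not along the pixel's ray), 0 where there is no reading.
- camera_params(name): a dict with "camera_matrix" (3x3 intrinsics, pixels), "eye" and "orientation" of the camera in the world; the wrist camera has in their place "mount" (4x4, takes a point from camera to tool coordinates, whose origin is the TCP and whose axes are the flange's). Camera axes: x right, y down, z forward; pixel columns grow to the right and rows downward; lengths in m; the calibration is good to about 2 mm. The wrist camera is an equidistant fisheye: a pixel r from the principal point sees the ray r / f radians off the axis. A picture is of the moment at which its call begins: read the wrist's pose just before it. camera_params takes no time and is no camera call.
- job.sign_off(): hands the job in; it is judged then, once.
The state is a dict: "time_s": time; "q": joint angles; "dq": joint speeds; "joint_efforts": joint torques, N m; "tool_pos": TCP position; "ee_rot": TCP orientation; "ft_force": force on the tool from outside, world axes, zero at the start; "torque": the same for the moment, N m; "width": finger opening in m; "finger_force": force on a finger pad.
Only numpy, scipy, OpenCV 4.12 (cv2) and the standard library are available. Lean on these libraries where they do the work, as an engineer would, in place of code of your own. Each camera call takes 0.05 s, during which the arm holds its last target. There are 200 camera calls.

## Working session

There is one attempt and no reset: what is moved stays moved. The work goes in short steps, Python scripts to look and compute and a tool call to move; the robot and the scene stay as the last step left them, time stands still between calls to the robot, and variables do not carry over. Pictures are saved under pics/ and viewed, at most 10 in all, crops included, and the job is handed in when it is done.

Besides the shell and the picture viewer there is one more tool, called after "Request:" as name(argument=value, ...), one argument or row to a line, values as JSON. apply_moves: Moves the arm, as the interface text tells. Its arguments: {"type":"object","properties":{"increments":{"type":"array"},"squeeze":{"type":"number"}},"required":["increments"]}

```bash
mkdir -p pics; ls; python3 - <<'E'
from rig import manip, camera, camera_params
import cv2, numpy as np
s=manip.sense(); print(s, manip.hold_point_z)
for n in ("scene","top"):
    im,d=camera(n); cv2.imwrite(f"pics/{n}0.png",im[:,:,::-1]); np.save(f"{n}0.npy",d)
    print(n,camera_params(n))
print(camera_params("wrist"))
E
```

```text
pics
{'time_s': 0.0, 'q': array([-1.34831054e+00,  2.63484265e-01, -4.89350061e-02,  1.25938455e+00,
       -1.01607200e-06,  1.41549695e+00]), 'dq': array([ 0.00024135, -0.00261482, -0.00102642, -0.00072589,  0.00048185,
        0.00069336]), 'joint_efforts': array([ 2.76190476e-03, -6.37629104e+01,  3.84553206e+01,  1.39462357e-02,
        1.01941836e-06, -1.72021331e-06]), 'tool_pos': array([ 0.1935877 , -0.48771397,  0.23084584]), 'ee_rot': array([-5.03445029e-04,  9.82212655e-01,  1.87771264e-01, -1.74270200e-05]), 'ft_force': array([ 0.44946373, -0.03596063, -0.40054369]), 'torque': array([ 0.00857751,  0.00432854, -0.017939  ]), 'finger_force': 0.0, 'width': 0.08528000526119049} 0.0187
scene {'camera_matrix': array([[510.82331197,   0.        , 270.56523934],
       [  0.        , 510.82331197, 204.09170213],
       [  0.        ,   0.        ,   1.        ]]), 'eye': array([1.02696526, 0.58596081, 0.62882478]), 'orientation': array([-0.15025722,  0.2967049 ,  0.84775911, -0.41315064])}
top {'camera_matrix': array([[509.12882141,   0.        , 279.56205972],
       [  0.        , 509.12882141, 215.87715668],
       [  0.        ,   0.        ,   1.        ]]), 'eye': array([0.40283845, 0.03936641, 0.99832772]), 'orientation': array([ 0.06694668, -0.66122722,  0.74337704, -0.0754141 ])}
{'camera_matrix': array([[325.1922621 ,   0.        , 278.62261927],
       [  0.        , 325.1922621 , 213.03491585],
       [  0.        ,   0.        ,   1.        ]]), 'mount': array([[ 6.83207919e-04, -9.61874130e-01, -2.73491665e-01,
         7.07094361e-02],
       [ 9.99999358e-01,  4.10059237e-04,  1.05590826e-03,
        -3.56760327e-05],
       [-9.03503059e-04, -2.73492211e-01,  9.61873793e-01,
        -1.43453269e-01],
       [ 0.00000000e+00,  0.00000000e+00,  0.00000000e+00,
         1.00000000e+00]])}
```

View pics/top0.png

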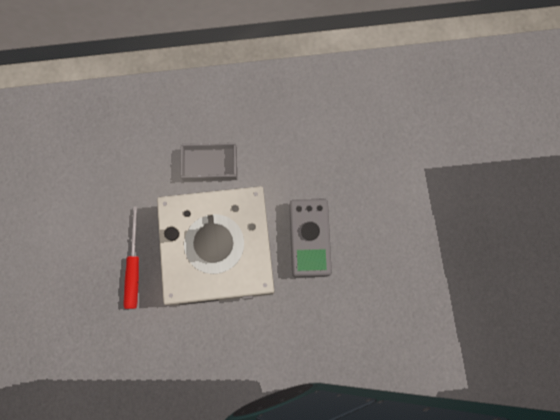

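View pics/scene0.png

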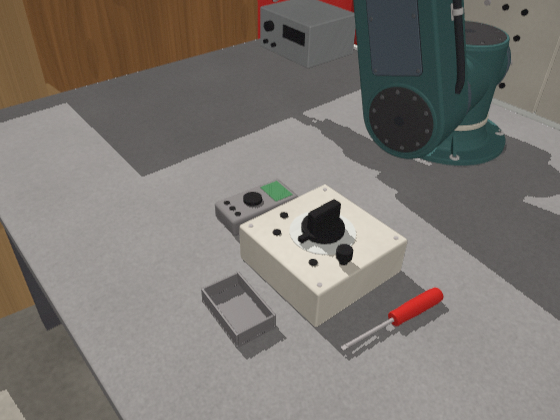

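The top view shows the unit at about (215,244), with the nose pointing up at (210,218). The plug is at (171,234) and the caps at (187,213), (235,209) and (251,227), so the plug is the +72° position. The scene view shows the plug at (344,254) and the bar at (325,213).

```bash
cat > h.py <<'E'
import numpy as np, cv2
from scipy.spatial.transform import Rotation as R
from rig import manip, camera, camera_params
def rot(q): return R.from_quat([q[1],q[2],q[3],q[0]]).as_matrix()
def ray(n,px):
    p=camera_params(n); d=np.linalg.inv(p["camera_matrix"])@[px[0],px[1],1.]
    return np.array(p["eye"]), rot(p["orientation"])@d
def plane(n,px,z):
    o,d=ray(n,px); return o+d*(z-o[2])/d[2]
def tri(a,b):
    (o,d),(p,e)=ray("top",a),ray("scene",b)
    t=np.linalg.lstsq(np.c_[d,-e],p-o,rcond=None)[0]
    A,B=o+t[0]*d,p+t[1]*e; return (A+B)/2,np.linalg.norm(A-B)
E
python3 - <<'E'
from h import *
t=cv2.imread("pics/top0.png"); s=cv2.imread("pics/scene0.png")
def blobs(g,thr,roi,amin,amax):
    m=np.zeros(g.shape[:2],np.uint8); x0,y0,x1,y1=roi
    m[y0:y1,x0:x1]=(g.max(2)<thr)[y0:y1,x0:x1]*255
    for c in cv2.findContours(m,cv2.RETR_EXTERNAL,cv2.CHAIN_APPROX_NONE)[0]:
        a=cv2.contourArea(c)
        if amin<a<amax: print(roi[0],a,np.round(c.mean((0,1)),1),np.round(cv2.minAreaRect(c),1) if 0 else cv2.boundingRect(c))
blobs(t,100,(163,195,268,298),8,5000); blobs(s,90,(265,195,385,285),8,5000)
# housing top: bright pixels, top view
d=np.load("top0.npy"); m=((t.min(2)>120)*255).astype(np.uint8); m[:,:150]=0;m[:,285:]=0;m[:180]=0;m[310:]=0
c=max(cv2.findContours(m,cv2.RETR_EXTERNAL,cv2.CHAIN_APPROX_SIMPLE)[0],key=cv2.contourArea)
b=cv2.boxPoints(cv2.minAreaRect(c)); P=np.array([plane("top",p,.075) for p in b]); print("box",b.round(1).tolist(),P.round(4).tolist(),P.mean(0).round(4),np.linalg.norm(np.diff(P,axis=0),axis=1))
# points by depth in top view
ys,xs=np.mgrid[185:310,150:290]; 
o=np.array(camera_params("top")["eye"])
pts=np.array([o+ray("top",(x,y))[1]*d[y,x] for x,y in zip(xs.ravel(),ys.ravel())])
k=pts[:,2]>.118; print("bar top",k.sum(),pts[k].mean(0)); 
if k.sum()>20:
    q=pts[k]; w,v=np.linalg.eigh(np.cov(q[:,:2].T)); print(v[:,1],np.sqrt(w*12))
k=(pts[:,2]>.095)&(pts[:,2]<.11); print("plug",k.sum(),np.median(pts[k],0))
k=(pts[:,2]>.07)&(pts[:,2]<.08); print("top plane",k.sum(),pts[k].mean(0))
z=cv2.resize(t[180:310,145:295],None,fx=4,fy=4,interpolation=cv2.INTER_CUBIC); cv2.imwrite("pics/z1.png",cv2.convertScaleAbs(z,alpha=1.3,beta=30))
E
```

```text
163 139.0 [171.  233.4] (164, 227, 15, 14)
163 212.0 [203.4 231.7] (194, 216, 21, 35)
163 18.5 [186.7 213.1] (184, 211, 6, 5)
265 36.5 [312.7 261.9] (309, 259, 9, 7)
265 260.0 [343.9 253.6] (336, 244, 17, 21)
265 28.0 [276.5 231.9] (273, 229, 8, 6)
265 26.5 [283.7 214.8] (280, 212, 8, 6)
265 1362.5 [322.1 224.9] (298, 200, 47, 44)
box [[150.0, 180.0], [284.0, 180.0], [284.0, 309.0], [150.0, 309.0]] [[0.6873, 0.2508, 0.075], [0.658, 0.0008, 0.075], [0.4213, 0.029, 0.075], [0.4491, 0.2665, 0.075]] [0.5539 0.1368 0.075 ] [0.25168012 0.23840116 0.23909105]Traceback (most recent call last):
  File "<stdin>", line 17, in <module>
  File "h.py", line 6, in ray
    p=camera_params(n); d=np.linalg.inv(p["camera_matrix"])@[px[0],px[1],1.]
ValueError: time passes only in moves, steps and waits
```

```bash
sed -i 's/^def ray/import functools\ncamera_params=functools.lru_cache(camera_params)\ndef ray/' h.py
python3 - <<'E'
from h import *
t=cv2.imread("pics/top0.png"); d=np.load("top0.npy")
m=((t.min(2)>160)*255).astype(np.uint8); m[:,:145]=0;m[:,290:]=0
c=max(cv2.findContours(m,cv2.RETR_EXTERNAL,cv2.CHAIN_APPROX_SIMPLE)[0],key=cv2.contourArea)
b=cv2.boxPoints(cv2.minAreaRect(c)); P=np.array([plane("top",p,.075) for p in b]); print("box",b.round(1).tolist(),P.round(4).tolist(),P.mean(0).round(4),np.linalg.norm(np.diff(P,axis=0),axis=1))
ys,xs=np.mgrid[185:310,150:290]
pts=np.array([plane("top",(0,0),0)*0+ray("top",(x,y))[0]+ray("top",(x,y))[1]*d[y,x] for x,y in zip(xs.ravel(),ys.ravel())])
k=pts[:,2]>.12; q=pts[k]; print("bar top",k.sum(),q.mean(0)); w,v=np.linalg.eigh(np.cov(q[:,:2].T)); print(v[:,1],np.sqrt(w*12))
k=(pts[:,2]>.099)&(pts[:,2]<.106); 
print("plug",k.sum(),np.median(pts[k],0))
k=(pts[:,2]>.07)&(pts[:,2]<.08); print("top plane",k.sum(),pts[k].mean(0))
print("plug tri",tri((171,233.4),(343.9,253.6)),"cap tri",tri((186.7,213.1),(312.7,261.9)))
for p in [(186.7,213.1),(235,209),(251.3,227)]: print(plane("top",p,.078).round(4))
for p in [(312.7,261.9),(276.5,231.9),(283.7,214.8)]: print("sc",plane("scene",p,.078).round(4))
print("plug",plane("top",(171,233.4),.09))
z=cv2.resize(t[180:310,145:295],None,fx=4,fy=4,interpolation=cv2.INTER_CUBIC); cv2.imwrite("pics/z1.png",cv2.convertScaleAbs(z,alpha=1.3,beta=30))
E
```

```text
box [[153.39999389648438, 197.5], [262.0, 185.8000030517578], [273.29998779296875, 291.20001220703125], [164.6999969482422, 302.79998779296875]] [[0.6529, 0.2466, 0.075], [0.6516, 0.0432, 0.075], [0.4547, 0.0445, 0.075], [0.4569, 0.2396, 0.075]] [0.554  0.1435 0.075 ] [0.2035004  0.19686001 0.19516657]
bar top 430 [0.52982171 0.12611938 0.26388378]
[-0.83859077 -0.54476189] [0.03298848 0.23591616]
plug 173 [0.57676748 0.2132447  0.10225982]
top plane 10091 [0.55022535 0.14112587 0.07458581]
plug tri (array([0.57817204, 0.21581756, 0.09150224]), np.float64(0.0003437596796086602)) cap tri (array([0.6158327 , 0.18751818, 0.07504312]), np.float64(0.0002292342142576157))
[0.6152 0.187  0.078 ]
[0.6125 0.0976 0.078 ]
[0.5754 0.0712 0.078 ]
sc [0.618  0.1897 0.078 ]
sc [0.6171 0.1011 0.078 ]
sc [0.5791 0.0742 0.078 ]
plug [0.57835102 0.21624113 0.09      ]
```

View pics/z1.png

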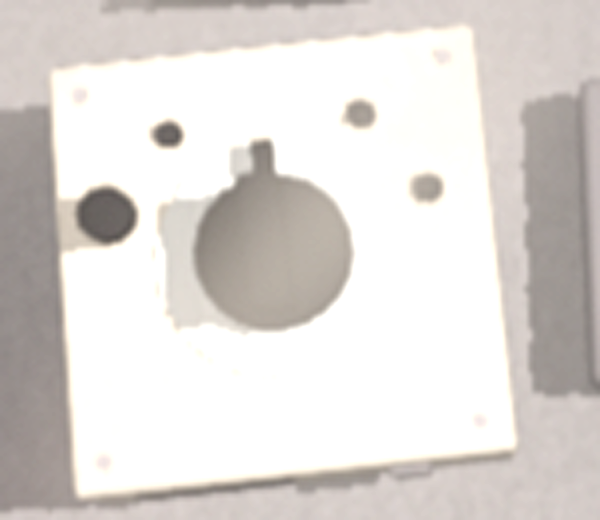

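The zoomed crop shows the skirt circle at (213,243) in full-picture pixels and the nose at (210,216); the bar is lost in glare. The box centre, the caps and the plug all put the knob axis at about (0.554, 0.1435), with the unit's yaw near 0. I'll turn the tool 158° and then move over the knob.

Request:
apply_moves(
  increments=[
    [[0,0,-1],[0,0,0],-1],
    [[0,0,-1],[0,0,0],-1],
    [[0,0,-1],[0,0,0],-1],
    [[0,0,-1],[0,0,0],-1],
    [[0,0,-1],[0,0,0],-1],
    [[0,0,-1],[0,0,0],-1],
    [[0,0,-1],[0,0,0],-1],
    [[0,0,-1],[0,0,0],-1],
    [[0,0,-1],[0,0,0],-1],
    [[0,0,-1],[0,0,0],-1],
    [[0,0,-1],[0,0,0],-1],
    [[0,0,-1],[0,0,0],-1],
  ],
)

```text
time_s: 1.1
tool_pos: [0.1936, -0.4878, 0.231]
ee_rot: [-0.0, 0.755, 0.655, 0.0]
ft_force: [0.2, 0.8, -0.3]
width: 0.0853
finger_force: 0.0
```

Request:
apply_moves(
  increments=[
    [[0,0,-1],[0,0,0],-1],
    [[0,0,-1],[0,0,0],-1],
    [[0,0,-1],[0,0,0],-1],
    [[0,0,-1],[0,0,0],-1],
    [[0,0,-1],[0,0,0],-1],
    [[0,0,-1],[0,0,0],-1],
    [[0,0,-1],[0,0,0],-1],
    [[0,0,-1],[0,0,0],-1],
    [[0,0,-1],[0,0,0],-1],
    [[0,0,-1],[0,0,0],-1],
    [[0,0,-1],[0,0,0],-1],
    [[0,0,-1],[0,0,0],-1],
  ],
)

```text
time_s: 2.1
tool_pos: [0.1936, -0.4878, 0.231]
ee_rot: [-0.0, 0.326, 0.945, 0.0]
ft_force: [0.0, -0.6, 0.1]
width: 0.0852
finger_force: 0.0
```

Request:
apply_moves(
  increments=[
    [[0,0,-1],[0,0,0],-1],
    [[0,0,-1],[0,0,0],-1],
    [[0,0,-1],[0,0,0],-1],
    [[0,0,-1],[0,0,0],-1],
    [[0,0,-1],[0,0,0],-1],
    [[0,0,-1],[0,0,0],-1],
    [[0,0,-1],[0,0,0],-1],
    [[0,0,-0.7],[0,0,0],-1],
    [[0,0,0],[0,0,0],-1],
  ],
)

```text
time_s: 2.85
tool_pos: [0.1936, -0.4878, 0.231]
ee_rot: [-0.0, -0.003, 1.0, 0.0]
ft_force: [-0.8, 0.0, -1.4]
width: 0.0849
finger_force: 0.0
```

Request:
apply_moves(
  increments=[
    [[0,0,0],[-0.55,0.97,0],-1],
    [[0,0,0],[-0.55,0.97,0],-1],
    [[0,0,0],[-0.55,0.97,0],-1],
    [[0,0,0],[-0.55,0.97,0],-1],
    [[0,0,0],[-0.55,0.97,0],-1],
    [[0,0,0],[-0.55,0.97,0],-1],
    [[0,0,0],[-0.55,0.97,0],-1],
    [[0,0,0],[-0.55,0.97,0],-1],
    [[0,0,0],[-0.55,0.97,0],-1],
    [[0,0,0],[-0.55,0.97,0],-1],
    [[0,0,0],[-0.55,0.97,0],-1],
    [[0,0,0],[-0.55,0.97,0],-1],
  ],
)

```text
time_s: 3.85
tool_pos: [0.3582, -0.1952, 0.2312]
ee_rot: [-0.0, 0.0, 1.0, 0.0]
ft_force: [-0.9, -0.7, -0.4]
width: 0.0852
finger_force: 0.0
```

Request:
apply_moves(
  increments=[
    [[0,0,0],[-0.55,0.97,0],-1],
    [[0,0,0],[-0.55,0.97,0],-1],
    [[0,0,0],[-0.55,0.97,0],-1],
    [[0,0,0],[-0.55,0.97,0],-1],
    [[0,0,0],[-0.55,0.97,0],-1],
    [[0,0,0],[-0.55,0.97,0],-1],
    [[0,0,0],[-0.55,0.97,0],-1],
    [[0,0,0],[-0.55,0.97,0],-1],
    [[0,0,0],[-0.55,0.97,0],-1],
    [[0,0,0],[-0.55,0.97,0],-1],
    [[0,0,0],[-0.55,0.97,0],-1],
    [[0,0,0],[-0.55,0.97,0],-1],
  ],
)

```text
time_s: 4.85
tool_pos: [0.5225, 0.0963, 0.2311]
ee_rot: [-0.0, -0.0, 1.0, -0.0]
ft_force: [0.1, -1.2, 0.5]
width: 0.0853
finger_force: 0.0
```

Request:
apply_moves(
  increments=[
    [[0,0,0],[-0.55,0.97,0],-1],
    [[0,0,0],[-0.55,0.97,0],-1],
    [[0,0,0],[0,0,0],-1],
    [[0,0,0],[0,0,0],-1],
  ],
)

```text
time_s: 5.18
tool_pos: [0.5497, 0.1444, 0.2306]
ee_rot: [-0.0, -0.001, 1.0, -0.0]
ft_force: [-0.9, 0.4, 0.1]
width: 0.0852
finger_force: 0.0
```

```bash
python3 - <<'E'
from h import *
s=manip.sense(); im,d=camera("wrist"); print(s["time_s"],s["tool_pos"],s["ee_rot"],s["q"])
cv2.imwrite("pics/w1.png",im[:,:,::-1]); np.savez("w1.npz",d=d,p=s["tool_pos"],q=s["ee_rot"])
E
```

```text
5.1833 [0.54967897 0.14436644 0.23063416] [-4.76462479e-04 -1.20377473e-03  9.99999159e-01 -8.19992027e-05] [ 1.13498041e-01  3.39155084e-01  6.15960657e-02  1.29420261e+00
 -5.61822198e-05  1.11090518e-01]
```

View pics/w1.png

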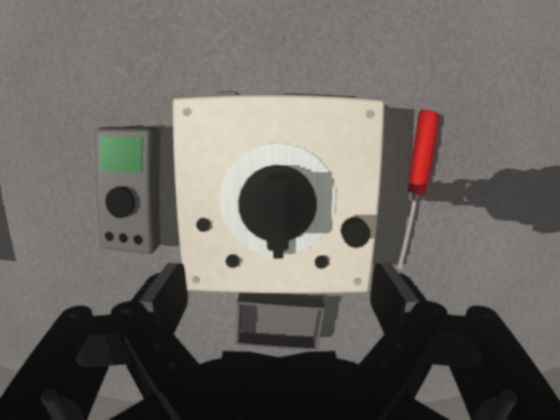

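The wrist view shows the skirt centred at about (278,204), the nose tip at (278,257), the plug at (355,232), and caps at (322,262), (233,261) and (203,225).

```bash
cat >> h.py <<'E'
W=camera_params("wrist")
def wrays(px,p,q):
    px=np.atleast_2d(px).astype(float); K=W["camera_matrix"]; u=(px-K[:2,2])/K[0,0]; r=np.linalg.norm(u,axis=1)+1e-9
    d=np.c_[u/r[:,None]*np.tan(r)[:,None],np.ones(len(r))]
    M=W["mount"]; Rt=rot(q)
    return p+Rt@M[:3,3], d@(Rt@M[:3,:3]).T
def wplane(px,z,p,q):
    o,d=wrays(px,p,q); return o+d*((z-o[2])/d[:,2])[:,None]
def wdepth(d,p,q,y1=290):
    ys,xs=np.mgrid[90:y1,165:395]; px=np.c_[xs.ravel(),ys.ravel()]; o,r=wrays(px,p,q)
    return px,o+r*d[ys.ravel(),xs.ravel()][:,None]
E
python3 - <<'E'
from h import *
z=np.load("w1.npz"); d,p,q=z["d"],z["p"],z["q"]; px,P=wdepth(d,p,q)
def st(n,k):
    c=P[k]; b=cv2.minAreaRect(c[:,:2].astype(np.float32)*1000); print(n,k.sum(),np.median(c,0).round(4),"rect mm",np.round(b[0],1),np.round(b[1],1),round(b[2],1))
near=np.hypot(P[:,0]-.554,P[:,1]-.1435)
st("bar",(P[:,2]>.12)&(P[:,2]<.135)&(near<.045))
st("plug",(P[:,2]>.098)&(P[:,2]<.108)&(near>.058)&(near<.1))
st("skirt",(P[:,2]>.086)&(P[:,2]<.095)&(near<.06))
k=(P[:,2]>.086)&(P[:,2]<.112)&(near<.06)&(near>.039); st("nose",k)
im=cv2.imread("pics/w1.png")
m=((im.max(2)<75)*255).astype(np.uint8); m[290:]=0; m[:,:190]=0;m[:,372:]=0;m[:140]=0
for c in cv2.findContours(m,cv2.RETR_EXTERNAL,cv2.CHAIN_APPROX_NONE)[0]:
    if 30<cv2.contourArea(c)<20000:
        u=c.mean((0,1)); print(u.round(1),cv2.boundingRect(c),"z78",wplane(u,.078,p,q).round(4),"z103",wplane(u,.103,p,q).round(4))
print("nose tip",wplane((278,257),.095,p,q), "unit corner holes",wplane([(187,112),(370,114),(358,282),(196,280)],.075,p,q).round(4).tolist())
E
```

```text
bar 1624 [0.5522 0.1435 0.1276] rect mm [554.3 143.3] [59.3 18. ] 0.8
plug 633 [0.5774 0.2147 0.1037] rect mm [578.3 215.1] [25.1 25.9] 81.9
skirt 3298 [0.5522 0.1443 0.0919] rect mm [557.1 145.7] [78.1 71.1] 40.2
nose 86 [0.6024 0.1443 0.0916] rect mm [602.5 144.3] [9.5 7.9] 89.8
[321.3 261.3] (316, 256, 12, 12) z78 [[0.6158 0.1876 0.078 ]] z103 [[0.6045 0.184  0.103 ]]
[232.3 260.6] (227, 255, 12, 12) z78 [[0.6154 0.0985 0.078 ]] z103 [[0.6041 0.1024 0.103 ]]
[203.2 224.3] (197, 219, 13, 12) z78 [[0.5773 0.0713 0.078 ]] z103 [[0.5693 0.0775 0.103 ]]
[355.3 231.7] (342, 217, 28, 30) z78 [[0.5845 0.22   0.078 ]] z103 [[0.5758 0.2137 0.103 ]]
[277.7 208.4] (240, 166, 77, 92) z78 [[0.5611 0.1438 0.078 ]] z103 [[0.5544 0.1439 0.103 ]]
nose tip [[0.60352944 0.14427096 0.095     ]] unit corner holes [[0.4692, 0.0592, 0.075], [0.4706, 0.2294, 0.075], [0.6419, 0.2288, 0.075], [0.6403, 0.0577, 0.075]]
```

The bar is 59 x 18 mm and centred at (0.5543, 0.1433) at +0.8°, with its top at 0.1276. The plug is at (0.578, 0.215), about 71.6° from the unit's x axis, and these agree with the text. I'll half-close the gripper and descend.

Request:
apply_moves(
  increments=[
    [[0,0,-0.13],[-0.18,-0.04,0],0],
    [[0,0,0],[0,0,0],0],
    [[0,0,0],[0,0,0.8],0],
    [[0,0,0],[0,0,0.8],0],
    [[0,0,0],[0,0,0.8],0],
    [[0,0,0],[0,0,0.8],0],
    [[0,0,0],[0,0,0.8],0],
    [[0,0,0],[0,0,0.8],0],
    [[0,0,0],[0,0,0.45],0],
    [[0,0,0],[0,0,0],0],
    [[0,0,0],[0,0,0],0],
  ],
  squeeze=25,
)

```text
time_s: 6.15
tool_pos: [0.5538, 0.1418, 0.1002]
ee_rot: [-0.0, -0.006, 1.0, -0.0]
ft_force: [0.1, 0.5, 0.4]
width: 0.0427
finger_force: 0.0
```

Request:
apply_moves(
  increments=[
    [[0,0,0],[-0.02,0.06,0.06],0],
    [[0,0,0],[0,0,0],0.3],
    [[0,0,0],[0,0,0],0.45],
    [[0,0,0],[0,0,0],0.6],
    [[0,0,0],[0,0,0],0.8],
    [[0,0,0],[0,0,0],0.8],
    [[0,0,0],[0,0,0],0.8],
    [[0,0,0],[0,0,0],0.8],
  ],
  squeeze=25,
)

```text
time_s: 6.82
tool_pos: [0.5549, 0.1434, 0.0994]
ee_rot: [0.001, -0.007, 1.0, -0.001]
ft_force: [0.2, -5.4, 5.8]
width: 0.0177
finger_force: 24.3
```

Request:
apply_moves(
  increments=[
    [[0,0,0],[0,0,-0.08],0.8],
    [[0,0,0],[0,0,-0.08],0.8],
    [[0,0,0],[0,0,-0.08],0.8],
    [[0,0,0],[0,0,-0.08],0.8],
    [[0,0,0],[0,0,-0.08],0.8],
    [[0,0,0],[0,0,0],0.8],
    [[0,0,0],[0,0,0],0.8],
    [[0,0,0],[0,0,0],0.8],
  ],
)

```text
time_s: 7.48
tool_pos: [0.5548, 0.1434, 0.1083]
ee_rot: [0.0, -0.007, 1.0, -0.001]
ft_force: [4.1, -4.5, -8.8]
width: 0.0176
finger_force: 24.6
```

```bash
cat >> h.py <<'E'
def look(n):
    s=manip.sense(); im,d=camera("wrist"); p,q=s["tool_pos"],s["ee_rot"]; cv2.imwrite(f"pics/{n}.png",im[:,:,::-1])
    px,P=wdepth(d,p,q); r=np.hypot(P[:,0]-.5543,P[:,1]-.1435); 
    print(s["time_s"],"tool",p.round(4),"psi",round(np.degrees(2*np.arctan2(q[2],q[1])),2),"F",s["ft_force"].round(1),"w",round(s["width"],4),"ff",round(s["finger_force"],1),"T",s["torque"].round(2))
    k=(r>.024)&(r<.034)&(P[:,2]>.083)&(P[:,2]<.11); h,e=np.histogram(P[k,2],np.arange(.083,.111,.001)); print("skirt z hist",h)
    k=(r>.039)&(r<.054)&(P[:,2]>.083)&(P[:,2]<.112)
    if k.sum(): v=np.median(P[k],0); print("nose",k.sum(),v.round(4),np.degrees(np.arctan2(v[1]-.1435,v[0]-.5543)).round(1))
    k=(P[:,2]>.119)&(P[:,2]<.145)&(r<.034)
    if k.sum(): print("bar",k.sum(),np.median(P[k],0).round(4))
E
python3 -c "
from h import *
look('w2')"
```

```text
7.4833 tool [0.5548 0.1434 0.1083] psi 180.78 F [ 4.1 -4.5 -8.8] w 0.0176 ff 24.6 T [-0.83 -0.9   0.04]
skirt z hist [   0    0    0    0    0    0    0    0    0    0    0    0    0    0
    0   16  530 2221  965   38   13   20   21   16   20   16   23]
bar 4831 [0.5421 0.1435 0.1361]
```

The knob is up about 9 mm and the pull force matches the spring. I'll lift it another 1.5 mm, then turn.

Request:
apply_moves(
  increments=[
    [[0,0,0],[0,0,-0.06],0.8],
    [[0,0,0],[0,0,0],0.8],
    [[0,0,-0.4],[0,0,0],0.8],
    [[0,0,-0.7],[0,0,0],0.8],
    [[0,0,-0.7],[0,0,0],0.8],
    [[0,0,-0.7],[0,0,0],0.8],
    [[0,0,0],[0,0,0],0.8],
  ],
)

```text
time_s: 8.12
tool_pos: [0.5547, 0.1437, 0.1097]
ee_rot: [-0.0, -0.117, 0.993, -0.0]
ft_force: [4.1, -2.9, -10.1]
width: 0.0176
finger_force: 24.7
```

Request:
apply_moves(
  increments=[
    [[0,0,-0.88],[0,0,0],0.8],
    [[0,0,-0.88],[0,0,0],0.8],
    [[0,0,-0.88],[0,0,0],0.8],
    [[0,0,-0.88],[0,0,0],0.8],
    [[0,0,-0.88],[0,0,0],0.8],
    [[0,0,-0.88],[0,0,0],0.8],
    [[0,0,-0.88],[0,0,0],0.8],
    [[0,0,-0.88],[0,0,0],0.8],
    [[0,0,-0.88],[0,0,0],0.8],
    [[0,0,-0.88],[0,0,0],0.8],
    [[0,0,-0.88],[0,0,0],0.8],
    [[0,0,0],[0,0,0],0.8],
  ],
)

```text
time_s: 9.12
tool_pos: [0.5539, 0.1445, 0.1096]
ee_rot: [-0.0, -0.514, 0.858, 0.001]
ft_force: [0.5, 3.6, -10.4]
width: 0.0176
finger_force: 24.8
```

```bash
python3 -c "
from h import *
look('w3')"
```

```text
9.1167 tool [0.5539 0.1445 0.1096] psi 241.82 F [  0.5   3.6 -10.4] w 0.0176 ff 24.8 T [ 0.78 -0.04  0.02]
skirt z hist [   0    0    0    0    0    0    0    0    0    0    0    0    0    0
    0    0    5  232 1891 1450  126    9   15   25   19   21   18]
bar 4863 [0.5456 0.1294 0.1373]
```

View pics/w3.png

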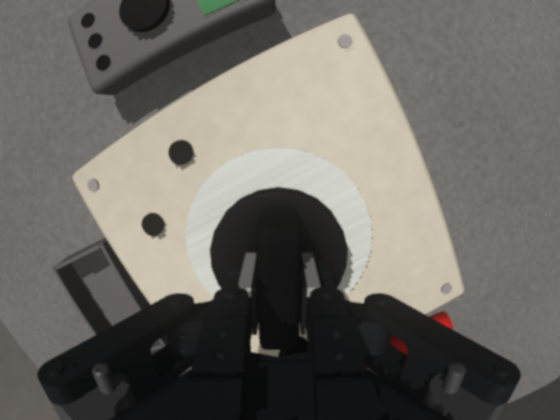

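The wrist view shows the bar between the fingers and the skirt still raised, with the nose hidden behind the gripper. The tool is aligned at 61.8°. I'll lower a little and open slightly to feel for the detent.

Request:
apply_moves(
  increments=[
    [[0,0,0],[0,0,0.05],0.8],
    [[0,0,0],[0,0,0],0.5],
    [[0,0,0],[0,0,0],0.42],
    [[0,0,0],[0,0,0],0.42],
    [[0,0,0],[0,0,0],0.42],
    [[0,0,0],[0,0,0],0.42],
  ],
)

```text
time_s: 9.67
tool_pos: [0.5548, 0.1439, 0.1091]
ee_rot: [0.0, -0.513, 0.859, -0.0]
ft_force: [-0.2, -0.3, 0.2]
width: 0.0248
finger_force: 0.0
```

```bash
python3 -c "
from h import *
look('w4')"
```

```text
9.6667 tool [0.5548 0.1439 0.1091] psi 241.67 F [-0.2 -0.3  0.2] w 0.0248 ff 0.0 T [-0.02  0.03 -0.02]
skirt z hist [   0    0    0    0    0    0    0    0    0    0    0    0    0    0
   40  800 1958  550   20   14   18   20   16   23   26   12   19]
bar 5027 [0.546  0.1285 0.1348]
```

It is resting on the ring and did not drop. I'll try +3°.

Request:
apply_moves(
  increments=[
    [[0,0,0],[0,0,0],0.6],
    [[0,0,0],[0,0,0],0.8],
    [[0,0,0],[0,0,0],0.8],
    [[0,0,0],[0,0,-0.07],0.8],
    [[0,0,0],[0,0,0],0.8],
    [[0,0,-0.6],[0,0,0],0.8],
    [[0,0,0],[0,0,0],0.8],
    [[0,0,0],[0,0,0.06],0.8],
    [[0,0,0],[0,0,0],0.5],
    [[0,0,0],[0,0,0],0.42],
    [[0,0,0],[0,0,0],0.42],
    [[0,0,0],[0,0,0],0.42],
  ],
)

```text
time_s: 10.72
tool_pos: [0.5549, 0.1438, 0.1093]
ee_rot: [0.0, -0.535, 0.845, -0.0]
ft_force: [0.1, -0.3, 0.3]
width: 0.0247
finger_force: 0.0
```

```bash
python3 -c "
from h import *
look('w5')"
```

```text
10.7167 tool [0.5549 0.1438 0.1093] psi 244.66 F [ 0.1 -0.3  0.3] w 0.0247 ff 0.0 T [ 0.01 -0.01 -0.  ]
skirt z hist [   0    0    0    0    0    0    0    0    0    0    0    0    0    0
   53  989 1941  355    9   19   16   21   24   20   14   14   21]
bar 5041 [0.5468 0.1287 0.1348]
```

Still on the ring, so I'll jump to the other side, about 78°.

Request:
apply_moves(
  increments=[
    [[0,0,0],[0,0,0],0.6],
    [[0,0,0],[0,0,0],0.8],
    [[0,0,0],[0,0,0],0.8],
    [[0,0,0],[0,0,-0.07],0.8],
    [[0,0,0],[0,0,0],0.8],
    [[0,0,-0.9],[0,0,0],0.8],
    [[0,0,-0.9],[0,0,0],0.8],
    [[0,0,-0.9],[0,0,0],0.8],
    [[0,0,0],[0,0,0],0.8],
    [[0,0,0],[0,0,0.06],0.8],
    [[0,0,0],[0,0,0],0.5],
    [[0,0,0],[0,0,0],0.42],
  ],
)

```text
time_s: 11.77
tool_pos: [0.5549, 0.1438, 0.1094]
ee_rot: [0.0, -0.631, 0.776, -0.0]
ft_force: [-0.0, 0.3, 0.5]
width: 0.0247
finger_force: 0.0
```

Request:
apply_moves(
  increments=[
    [[0,0,0],[0,0,0],0.42],
    [[0,0,0],[0,0,0],0.42],
  ],
)

```text
time_s: 11.93
tool_pos: [0.5549, 0.1438, 0.1096]
ee_rot: [0.0, -0.631, 0.776, -0.0]
ft_force: [0.3, -0.2, 0.2]
width: 0.0246
finger_force: 0.0
```

```bash
python3 -c "
from h import *
look('w6')"
```

```text
11.9333 tool [0.5549 0.1438 0.1096] psi 258.18 F [ 0.3 -0.2  0.2] w 0.0246 ff 0.0 T [-0.05 -0.01  0.04]
skirt z hist [   0    0    0    0    0    0    2  288 1674 1196   68    8   14   21
    9   16   21   16   26   14   14   23   13   19   24   22   21]
bar 4873 [0.5515 0.1321 0.1277]
```

It dropped: the skirt and bar top are back at home height. I'll open and retreat upward.

Request:
apply_moves(
  increments=[
    [[0,0,0],[0,0,0],0.1],
    [[0,0,0],[0,0,0],0.1],
    [[0,0,0],[0,0,-0.4],0.1],
    [[0,0,0],[0,0,-0.8],0.1],
    [[0,0,0],[0,0,-0.8],0.1],
    [[0,0,0],[0,0,-0.8],0.1],
    [[0,0,0],[0,0,-0.8],-0.5],
    [[0,0,0],[0,0,-0.8],-1],
    [[0,0,0],[0,0,0],-1],
    [[0,0,0],[0,0,0],-1],
    [[0,0,0],[0,0,0],-1],
  ],
)

```text
time_s: 12.9
tool_pos: [0.5544, 0.1439, 0.2192]
ee_rot: [-0.0, -0.631, 0.776, 0.0]
ft_force: [0.4, 0.1, -0.1]
width: 0.0853
finger_force: 0.0
```

```bash
python3 -c "
from h import *
look('w7')"
```

```text
12.9 tool [0.5544 0.1439 0.2192] psi 258.2 F [ 0.4  0.1 -0.1] w 0.0853 ff 0.0 T [ 0.   -0.02  0.  ]
skirt z hist [  0   0   0   0   0   0   6 209 941 697  90   2   1   0   5  10   3   1
   1   4   6   8   1   2   2   5   9]
nose 87 [0.5648 0.1899 0.0916] 77.3
bar 1801 [0.5543 0.1413 0.1275]
```

View pics/w7.png

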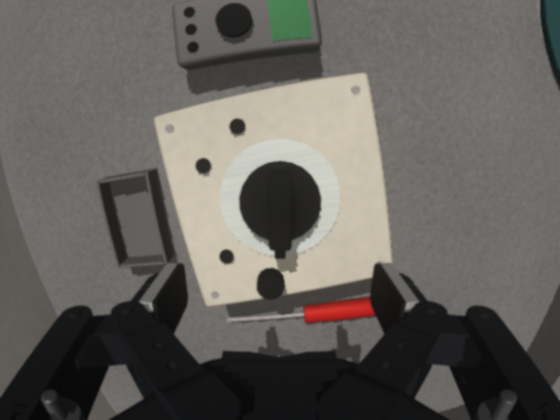

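The wrist view shows the nose tip at (280,255) pointing to the plug at (270,283). The nose is at 77.3°, about 6° past the plug or 8 mm at the 76 mm circle. The knob is home and the gripper is clear, so I'll hand in.

```bash
python3 -c "
from rig import job
print(job.sign_off())"
```

```text
the job is handed in; nothing more can be done
None
```

The job is handed in at about 13 s: the knob is home in the detent by the plug, its nose at about 77° (roughly 8 mm off the plug's axis, 21 mm allowed), and the gripper is clear; sign-off returned no verdict.

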